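# Stopper the dewar from behind the solvent containers

### The job

The small dewar stands open and its stopper is boxed in behind the three tall containers (amber bottle, metal spray can, white jar) in the grey spill tray. Move these three aside onto the blue-grey rubber mat, then fetch the stopper and seat it fully home in the dewar's neck while they wait there, and finally put each container back upright where it stood in the tray at the start. Set things down, do not drop or tip them, and leave the glass pot, the flat tin and the beaker undisturbed.

Things in the scene. Friction and masses are not known exactly. Their poses are not given: they have to be found in the camera images.
- stopper_c (a point): Dewar stopper: black round head 60 mm diameter, 30 mm tall, above a white plug 38 mm diameter, 20 mm long with a chamfered end (50 mm tall in all, about 70 g). It stands plug down in the tray with the three tall containers about 10 mm away at its left, right and front, so fingers fit beside it only when they are gone. Point: on the axis, half-way up, 25 mm above the plug's end; the head spans 5 mm below to 25 mm above this point. z is up its axis.
- bottle_c (a point): Amber glass bottle, round, body 58 mm diameter and straight up to 88 mm, then a shoulder and a 32 mm black screw cap; 118 mm tall, about 0.26 kg. Grip the body from above just under the shoulder. Point: on the axis, half-way up (59 mm above its foot). z is up.
- can_c (a point): Slim bare-metal and grey spray can, round, 53 mm diameter and straight up to 124 mm, then a low dome and a 16 mm white spray nozzle; 150 mm tall, about 0.28 kg. Grip the upper body from above. Point: on the axis, half-way up (75 mm above its foot). z is up.
- jar_c (a point): White plastic jar, round, straight, 62 mm diameter over its whole height including the wide ribbed white lid (top 25 mm); paper label; 105 mm tall, about 0.24 kg. Grip its upper part from above. Point: on the axis, half-way up (52.5 mm above its foot). z is up.
- tray: Grey plastic spill tray, 250 x 300 mm, floor 4 mm thick, rim 18 mm high (21 mm with its bead); fixed. Origin: centre of its underside; x along its 250 mm side, away from the robot at yaw 0, y along the 300 mm side. At the start it holds, in its frame and within 3 mm: the stopper at x 15, y 0 mm; the three tall containers in any order at (15, 72), (15, -72) and (-57, 0) mm.
- mat: Plain blue-grey rubber mat, 210 x 190 x 4 mm, lying flat on the bench to one side of the tray (left or right), empty; fixed. The side area for the three containers. Origin: centre of its underside; x along its 210 mm side.
- dewar_mouth (a point): Bench dewar, open: blue round case 110 mm diameter with a shoulder and a bare-metal neck 64 mm across outside, with a round opening 48 mm wide and 40 mm deep; 190 mm tall, side handle at its far side; fixed, on the opposite side of the tray from the mat. Point: centre of the neck's opening, level with its rim. When the stopper is home the head rests on the rim, its centre point 5 mm above this point.
- pot: Bystander in the tray, behind the stopper (93 mm from the tray's centre): small glass pot with a metal lid, 39 mm diameter, 46 mm tall, loose. Origin: centre of its underside. To be left alone.
- tin: Bystander in the tray's front left corner (-88, 115 mm in its frame): flat round steel tin, 44 mm diameter, 22 mm tall, loose. Origin: centre of its underside. To be left alone.
- beaker: Bystander on the bench beyond the dewar, about 150 mm farther from the robot: glass beaker 70 mm diameter, 90 mm tall, loose. Origin: centre of its underside. To be left alone.
Things that resemble listed ones, but are neither listed nor needed, are in the scene too. What is shaped like the part that bears can_c but green, pink or turquoise is not meant.

How it is judged (in metres and radians):
On the way, in this order (a step that is already met when the one before it is completed fails the run):
1. the bottle, the can and the jar all stand released and upright on the mat, with the stopper still in its place (x of bottle_c in the frame of mat between -0.105 and 0.105 m and y of bottle_c in the frame of mat between -0.095 and 0.095 m and z of bottle_c in the frame of mat below 0.069 m and angle between each of bottle_c, can_c, jar_c's own z axis and vertical below 0.1 rad and x of can_c in the frame of mat between -0.105 and 0.105 m and y of can_c in the frame of mat between -0.095 and 0.095 m and z of can_c in the frame of mat below 0.085 m and x of jar_c in the frame of mat between -0.105 and 0.105 m and y of jar_c in the frame of mat between -0.095 and 0.095 m and z of jar_c in the frame of mat below 0.0625 m and contact force between the fingers and bottle below 0.05 N and linear speed of each of bottle, can, jar below 0.03 m/s and contact force between the fingers and can below 0.05 N and contact force between the fingers and jar below 0.05 N and distance of stopper_c from where it was at the start of the episode below 0.02 m), for 0.2 s.
2. the stopper sits fully home in the dewar's neck, released, while the three containers still stand on the mat (x of bottle_c in the frame of mat between -0.105 and 0.105 m and y of bottle_c in the frame of mat between -0.095 and 0.095 m and z of bottle_c in the frame of mat below 0.069 m and angle between each of bottle_c, can_c, jar_c, stopper_c's own z axis and vertical below 0.1 rad and x of can_c in the frame of mat between -0.105 and 0.105 m and y of can_c in the frame of mat between -0.095 and 0.095 m and z of can_c in the frame of mat below 0.085 m and x of jar_c in the frame of mat between -0.105 and 0.105 m and y of jar_c in the frame of mat between -0.095 and 0.095 m and z of jar_c in the frame of mat below 0.0625 m and horizontal distance between stopper_c and dewar_mouth below 0.008 m and z of stopper_c in the frame of dewar_mouth below 0.009 m and contact force between the fingers and stopper below 0.05 N and linear speed of stopper below 0.03 m/s), for 0.2 s.
At the end, for the whole second after the job is handed in: The stopper is home in the dewar's neck (head on the rim: within 8 mm of its axis, at most 4 mm high, tilted under 0.1 rad), and bottle, can and jar each stand upright (under 0.1 rad) in the tray within 15 mm of where each stood at the start; all released and at rest (horizontal distance between stopper_c and dewar_mouth below 0.008 m and z of stopper_c in the frame of dewar_mouth below 0.009 m and angle between each of stopper_c, bottle_c, can_c, jar_c's own z axis and vertical below 0.1 rad and contact force between the fingers and stopper below 0.05 N and linear speed of each of stopper, bottle, can, jar below 0.03 m/s and distance of each of bottle_c, can_c, jar_c from where it was at the start of the episode below 0.015 m and contact force between the fingers and bottle below 0.05 N and contact force between the fingers and can below 0.05 N and contact force between the fingers and jar below 0.05 N); the robot touches nothing.
It fails at once if a container is tipped (over 0.6 rad) (angle between any of bottle_c, can_c, jar_c's own z axis and vertical above 0.6 rad).
It fails at once if a container or the stopper is dropped (falls ungripped faster than 0.6 m/s, about 20 mm) ((contact force between the fingers and bottle below 0.05 N and linear speed of bottle above 0.6 m/s) or (contact force between the fingers and can below 0.05 N and linear speed of can above 0.6 m/s) or (contact force between the fingers and jar below 0.05 N and linear speed of jar above 0.6 m/s) or (contact force between the fingers and stopper below 0.05 N and linear speed of stopper above 0.6 m/s)).
It fails at once if the pot, the tin or the beaker is disturbed (moved over 20 mm) (distance of any of pot, tin, beaker from where it was at the start of the episode above 0.02 m).
It also fails if it takes over 141 s, if anything falls off the work surface, if the arm or the gripper's body presses on something with over 40 N, if the wrist force passes 120 N, or if a joint passes its speed limit or range.

### The arm

A 6-joint arm with a two-finger parallel gripper is mounted at the origin on the work surface. World frame = base frame: x ahead of the robot, y to its left, z up, the work surface at z = 0. Lengths are in m, angles in degrees, forces in N, time in s.
With the tool pointing down it reaches from about 0.3 to 1 m from the base axis. Payload 5.1 kg.
Tool frame: the origin (TCP) lies at the centre of the arm's flange, where the gripper is bolted on; the fingertips stand 190 mm ahead of it and the grasp point (between the pads) lies 171 mm ahead of it; z points along the fingers, y is the line along which they close (so a half turn about z gives the same grasp; the last joint's range is limited). The gripper opens to 95 mm and grips with 3 to 60 N. Pads are 20 mm wide; open, the fingers measure 119 mm over their backs; the gripper's body (75 mm by 180 mm) begins 59 mm behind the grasp point.
Start: joints at [-74.404, 7.093, 94.555, -0, 78.352, -4.733], TCP at [0.226, -0.61, 0.405] pointing down, gripper open.
Joint ranges: [-149.61, 149.61], [-58.7, 133.49], [1.44, 155.28], [-77.14, 257.14], [18.33, 153.61], [-166.67, 166.67]. Speed limits (degrees/s): [147.25, 147.25, 180, 180, 180, 180].

### API

Orientations are given as a 3x3 rotation matrix whose columns are the frame's x, y, z axes.
In Python, from cell import * gives the robot as it stands. The module is installed in compiled form; this text tells all that it offers. Calls block until the motion is done:
- movep(position, orientation): joint-space move of the TCP to a pose.
- move_straight(position, frame=None, vel=0.15, contact_N=None): straight line of the TCP; frame=None keeps the orientation; vel is the mean speed in m/s. With contact_N (N) it stops when the force on the tool has changed by that much, and returns True; else False.
- set_joints(angles): joint-space move.
- gripper_to(opening): finger opening in m; the grip force is fixed at half the most; returns when the fingers have stopped.
- sleep(seconds).
- inverse_kinematics(position, orientation): joint angles nearest the present ones, or None.
- read_state(): the state.
- camera(name): name is "side" or "top"; returns a dict with "img" (480x640x3 uint8, blue, green, red), "depth" (480x640 float32, m along the optical axis (not along the pixel's ray), 0 where there is no reading), "mtx" (3x3 intrinsics, pixels), "xyz" and "rotation" of the camera in the world. Camera axes: x right, y down, z forward; pixel columns grow to the right and rows downward; lengths in m; the calibration is good to about 2 mm. A picture is of the moment at which its call begins.
A pose or a line that the arm cannot do raises MotionError and nothing moves.
- job_done(): hands the job in; it is judged then, once.
Trained networks look in a picture, given as the dict that the camera call returned (one of the last four; its "shot" number tells which), for a name from the list of things; names that differ only in an ending like _2 or _b are one class to them, and where a whole thing is asked for, a point or a joint stands for the part that bears it (a point fixed in the world has none). Each returns a list of dicts, best first, with "score" (0 to 1); they miss things now and then, are a little off and sometimes report something else, mostly with a low value. They report only what shows in the picture. A call takes as long as a camera call. They do not tell look-alikes from the thing itself.
- search_frame(picture, thing): "extent" ([left, top, right, bottom] in pixels, round what is visible of it).
- regions_of(picture, thing): "pixels" (480x640 bool, what is visible of it) and "extent" ([left, top, right, bottom] in pixels, round what is visible of it).
The state is a dict: "time_s": time; "joints": joint angles; "joint_velocities": joint speeds; "joint_efforts": joint torques, N m; "position": TCP position; "tcp_rot": TCP orientation; "contact_force": force on the tool from outside, world axes, zero at the start; "wrist_torque": the same for the moment, N m; "finger_gap": finger opening in m; "grasp_force": force on a finger pad.
Only numpy, scipy, OpenCV 4.12 (cv2) and the standard library are available. Lean on these libraries where they do the work, as an engineer would, in place of code of your own. Each camera call takes 0.05 s, during which the arm holds its last target. There are 200 camera calls.

## Working session

There is one attempt and no reset: what is moved stays moved. The work goes in short steps, each a Python script; the robot and the scene stay as the last script left them, time stands still between calls to the robot, and variables do not carry over. Pictures are saved under pics/ and viewed, at most 14 in all, crops included, and the job is handed in when it is done.

```bash
mkdir -p pics
cat > h.py <<'E'
from cell import *
import numpy as np, cv2
def pts(c, mask=None):
    d=c["depth"]; m=d>0
    if mask is not None: m&=mask
    v,u=np.nonzero(m); z=d[v,u]; K=c["mtx"]
    p=np.c_[(u-K[0,2])*z/K[0,0],(v-K[1,2])*z/K[1,1],z]
    return p@np.array(c["rotation"]).T+np.array(c["xyz"]), np.c_[u,v]
def proj(c,P):
    p=(np.atleast_2d(P)-np.array(c["xyz"]))@np.array(c["rotation"]); q=p@c["mtx"].T
    return q[:,:2]/q[:,2:]
E
python3 - <<'E'
from h import *
for n in("top","side"):
    c=camera(n); cv2.imwrite(f"pics/{n}0.png",c["img"]); print(n,np.round(c["xyz"],3),np.round(c["rotation"],3).tolist(),c["mtx"][0,0])
    for t in["stopper_c","bottle_c","can_c","jar_c","tray","mat","dewar_mouth","pot","tin","beaker"]:
        try: r=regions_of(c,t)
        except Exception as e: print(t,e); continue
        for x in r:
            p,_=pts(c,x["pixels"])
            if len(p)<5: continue
            hi=p[p[:,2]>np.percentile(p[:,2],98)-.006]
            print(t,round(x["score"],2),np.round(x["extent"]).tolist(),"med",np.round(np.median(p,0),3),"top",np.round(hi.mean(0),3),"bb",np.round(np.percentile(p,[1,99],axis=0),3).tolist())
print(read_state()["time_s"])
E
```

```text
top [ 0.329 -0.019  1.066] [[0.108, -0.973, 0.204], [-0.994, -0.105, 0.026], [-0.003, -0.205, -0.979]] 483.3765556265926
stopper_c 0.58 [329.0, 224.0, 360.0, 249.0] med [ 0.554 -0.052  0.056] top [ 0.555 -0.052  0.056] bb [[0.528, -0.081, 0.006], [0.582, -0.023, 0.06]]
bottle_c 0.57 [297.0, 211.0, 325.0, 245.0] med [0.557 0.021 0.098] top [0.568 0.023 0.124] bb [[0.539, -0.005, 0.005], [0.595, 0.051, 0.126]]
can_c 0.92 [395.0, 137.0, 426.0, 173.0] med [ 0.738 -0.17   0.126] top [ 0.752 -0.174  0.151] bb [[0.726, -0.198, 0.018], [0.774, -0.148, 0.153]]
can_c 0.76 [398.0, 355.0, 441.0, 385.0] med [ 0.305 -0.212  0.13 ] top [ 0.303 -0.22   0.151] bb [[0.278, -0.247, 0.001], [0.33, -0.194, 0.153]]
can_c 0.67 [328.0, 329.0, 351.0, 359.0] med [ 0.337 -0.058  0.133] top [ 0.339 -0.059  0.152] bb [[0.312, -0.085, 0.003], [0.361, -0.033, 0.154]]
can_c 0.61 [360.0, 227.0, 395.0, 264.0] med [ 0.539 -0.115  0.133] top [ 0.548 -0.119  0.155] bb [[0.521, -0.145, 0.005], [0.605, -0.092, 0.157]]
jar_c 0.82 [321.0, 250.0, 354.0, 291.0] med [ 0.481 -0.042  0.109] top [ 0.485 -0.042  0.11 ] bb [[0.455,
[... 2602 characters left out ...]
 [313.0, 167.0, 406.0, 214.0] med [ 0.493 -0.376  0.004] top [ 0.496 -0.375  0.006] bb [[0.401, -0.471, -0.001], [0.608, -0.278, 0.009]]
dewar_mouth 0.57 [254.0, 331.0, 350.0, 467.0] med [0.489 0.378 0.127] top [0.493 0.35  0.19 ] bb [[0.439, 0.321, 0.003], [0.581, 0.403, 0.192]]
pot 0.73 [274.0, 238.0, 293.0, 265.0] med [ 0.63  -0.049  0.043] top [ 0.632 -0.058  0.051] bb [[0.613, -0.08, 0.005], [0.648, -0.039, 0.054]]
tin 0.61 [341.0, 301.0, 365.0, 324.0] med [0.466 0.086 0.025] top [0.467 0.081 0.026] bb [[0.446, 0.061, 0.008], [0.488, 0.101, 0.03]]
beaker 0.77 [192.0, 372.0, 240.0, 446.0] med [0.638 0.371 0.06 ] top [0.638 0.368 0.089] bb [[0.606, 0.335, 0.003], [0.67, 0.402, 0.092]]
1.1
```

View pics/top0.png

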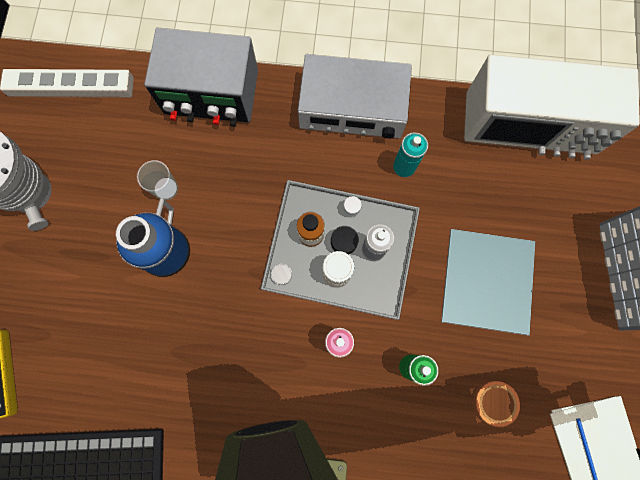

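Run:
```python
import cv2
a=cv2.imread("pics/top0.png")[110:400,250:470]; a=cv2.resize(a,None,fx=2,fy=2,interpolation=3)
b=cv2.imread("pics/side0.png")[160:340,200:470]; b=cv2.resize(b,None,fx=2,fy=2,interpolation=3)
cv2.imwrite("pics/crop_t.png",a); cv2.imwrite("pics/crop_s.png",b)
```

```text
(no output)
```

View pics/crop_t.png

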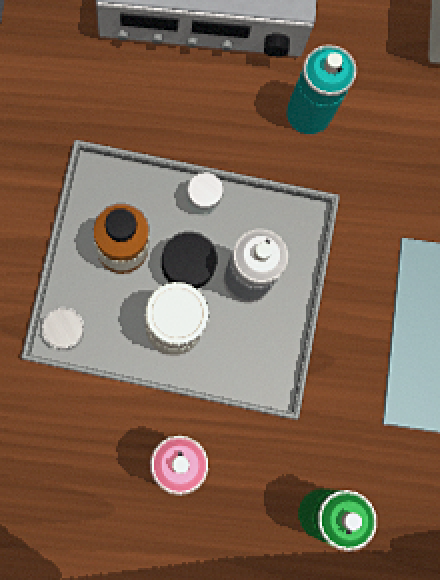

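View pics/crop_s.png

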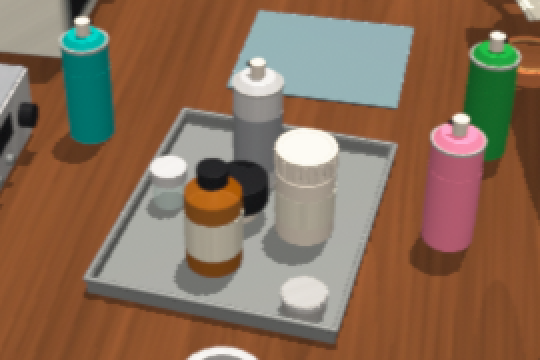

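The grey/metal can in the tray at top-image (378,240) is can_c. The look-alikes are turquoise (411,153), pink (340,342) and green (423,370), all outside the tray and wrongly coloured. The bottle is at (310,228), the jar at (338,267), the stopper's black head at (344,240), the mat at (489,282) and the dewar mouth at (133,235).

Run:
```python
from h import *
from scipy.optimize import least_squares
C=[camera("top"),camera("side")]
P=[pts(c) for c in C]
def fit(name,x0,r,z0,z1):
    for k in range(3):
        if k<2: q=P[k][0]
        else: q=np.vstack([P[0][0],P[1][0]])
        q=q[(q[:,2]>z0)&(q[:,2]<z1)]; d=np.hypot(*(q[:,:2]-x0).T); q=q[(d>r-.012)&(d<r+.009)]
        if len(q)<15: print(name,k,len(q)); continue
        s=least_squares(lambda x:np.hypot(*(q[:,:2]-x).T)-r,x0,loss="soft_l1",f_scale=.002)
        print(name,("top","side","both")[k],len(q),np.round(s.x,4),"rms",np.round(np.sqrt(np.mean(s.fun**2)),4))
fit("can",[.547,-.119],.0265,.05,.122); fit("jar",[.484,-.042],.031,.03,.106); fit("bottle",[.566,.022],.029,.015,.085)
fit("bcap",[.566,.022],.016,.105,.122);fit("stop",[.555,-.052],.03,.03,.052);fit("neck",[.494,.345],.032,.17,.188)
for n,x,r,z0,z1 in[("stop",[.555,-.052],.04,.048,.062),("jar",[.484,-.042],.04,.102,.118),("dewar",[.494,.345],.045,.183,.2),("nozzle",[.547,-.119],.012,.14,.165),("bcap",[.566,.022],.022,.117,.13)]:
    for k in(0,1):
        q,uv=P[k]; m=(q[:,2]>z0)&(q[:,2]<z1)&(np.hypot(*(q[:,:2]-x).T)<r)
        if m.sum()<5: continue
        c,rad=cv2.minEnclosingCircle(q[m,:2].astype(np.float32)); print(n,k,m.sum(),"enc",np.round(c,4),round(rad,4),"z",round(np.median(q[m,2]),4))
for k in(0,1):
    h=cv2.cvtColor(C[k]["img"],cv2.COLOR_BGR2HSV)
    q,uv=P[k]; hh=h[uv[:,1],uv[:,0]]
    m=(abs(hh[:,0].astype(int)-98)<14)&(hh[:,1]>35)&(abs(q[:,2]-.004)<.012)&(np.hypot(q[:,0]-.495,q[:,1]+.375)<.16)
    print("mat",m.sum(),cv2.minAreaRect(q[m,:2].astype(np.float32)),np.median(hh[m],0))
    m=(q[:,2]>.014)&(q[:,2]<.03)&(abs(q[:,0]-.543)<.17)&(abs(q[:,1]+.048)<.19)
    print("tray",cv2.minAreaRect(q[m,:2].astype(np.float32)))
```

```text
can top 196 [ 0.5483 -0.1188] rms 0.0004
can side 670 [ 0.5465 -0.1185] rms 0.0016
can both 866 [ 0.5472 -0.1186] rms 0.0016
jar top 134 [ 0.4856 -0.0428] rms 0.0023
jar side 917 [ 0.484  -0.0424] rms 0.0019
jar both 1051 [ 0.4844 -0.0424] rms 0.002
bottle top 174 [0.5683 0.0233] rms 0.0004
bottle side 787 [0.5665 0.0235] rms 0.0014
bottle both 961 [0.5671 0.0235] rms 0.0014
bcap top 66 [0.5681 0.0246] rms 0.0039
bcap side 154 [0.5669 0.0232] rms 0.0035
bcap both 220 [0.5674 0.0235] rms 0.0037
stop top 32 [ 0.5553 -0.0513] rms 0.0032
stop side 115 [ 0.5535 -0.0514] rms 0.0022
stop both 147 [ 0.5541 -0.0511] rms 0.0025
neck top 246 [0.4941 0.3403] rms 0.0044
neck side 691 [0.4931 0.3491] rms 0.0045
neck both 937 [0.4926 0.3473] rms 0.0052
stop 0 590 enc [ 0.5545 -0.0515] 0.03 z 0.0557
stop 1 287 enc [ 0.5477 -0.0556] 0.0364 z 0.0543
jar 0 766 enc [ 0.4852 -0.0428] 0.032 z 0.1096
jar 1 543 enc [ 0.4835 -0.0419] 0.034 z 0.1081
dewar 0 484 enc [0.4949 0.3459] 0.0325 z 0.191
dewar 1 779 enc [0.4937 0.3479] 0.0333 z 0.1897
nozzle 0 83 enc [ 0.5471 -0.119 ] 0.0119 z 0.1544
nozzle 1 76 enc [ 0.5474 -0.1178] 0.0111 z 0.1506
bcap 0 194 enc [0.5678 0.023 ] 0.0158 z 0.1234
bcap 1 159 enc [0.5653 0.025 ] 0.0175 z 0.1222
mat 5948 ((0.5064893364906311, -0.37869441509246826), (0.19210600852966309, 0.20963126420974731), 87.46205139160156) [ 92.  38. 185.]
tray ((0.5433306694030762, -0.04731091856956482), (0.3061310946941376, 0.2569335997104645), 83.8581314086914)
mat 2873 ((0.5053291320800781, -0.377305805683136), (0.194722980260849, 0.20742926001548767), 86.61776733398438) [ 93.  46. 184.]
tray ((0.5414180755615234, -0.04638226330280304), (0.31142857670783997, 0.2568831741809845), 83.64901733398438)
```

```bash
cat >> h.py <<'E'
G=.171
def R(deg):   # tool down, closing axis at world angle deg
    best=None
    a=np.radians(deg); y=np.array([np.cos(a),np.sin(a),0]); z=np.array([0,0,-1.])
    return np.c_[np.cross(y,z),y,z]
def ori(xy,z,deg):
    c=[]
    for d in(deg,deg+180):
        q=inverse_kinematics([*xy,z],R(d))
        if q is not None: c.append((abs(q[5]),d))
    return R(min(c)[1])
TY=-7.5; MC=np.array([.506,-.378]); MY=-2.9
m=np.radians(MY); MR=np.array([[np.cos(m),-np.sin(m)],[np.sin(m),np.cos(m)]])
#      tray xy, grasp z, tray closing angle, mat xy
OBJ={"can":((.5472,-.1187),.100,TY,MC+MR@[.078,0]),
     "jar":((.4845,-.0425),.083,TY+90,MC+MR@[-.072,0]),
     "bottle":((.5670,.0235),.073,TY,MC)}
HI=.44
def say(*a): print(*a,"t",round(read_state()["time_s"],1),flush=True)
def pick(xy,z,deg,hi=HI):
    Rm=ori(xy,hi,deg)
    movep([*xy,hi],Rm)
    move_straight([*xy,z+G],vel=.2); gripper_to(0.0)
    s=read_state(); say("grip",round(s["finger_gap"],4),round(s["grasp_force"],1))
    move_straight([*xy,hi],vel=.2)
    s=read_state(); say("lift",round(s["finger_gap"],4),round(s["grasp_force"],1))
def place(xy,z,deg,hi=HI,opening=.095,up=True):
    Rm=ori(xy,hi,deg)
    movep([*xy,hi],Rm)
    move_straight([*xy,z+G+.012],vel=.2)
    hit=move_straight([*xy,z+G-.003],vel=.03,contact_N=5)
    s=read_state(); say("down",hit,np.round(s["position"][2]-G-z,4))
    gripper_to(opening); 
    if up: move_straight([*xy,hi],vel=.25)
E
python3 - <<'E'
from h import *
for n,(a,z,d,b) in OBJ.items():
    for xy,dd in((a,d),(b,MY+90)): print(n,np.round(b,3),np.round(inverse_kinematics([*xy,HI],ori(xy,HI,dd)),0),np.round(inverse_kinematics([*xy,z+G],ori(xy,HI,dd)),0))
a,z,d,b=OBJ["can"]; gripper_to(.095)
pick(a,z,d); place(b,z,MY+90)
c=camera("side"); cv2.imwrite("pics/s1.png",c["img"][130:370,180:500]); say("end")
E
```

```text
can [ 0.584 -0.382] [-18.  -5. 104.  -0.  82. -10.] [-18.   3. 113.  -0.  65. -10.]
can [ 0.584 -0.382] [-38.  12.  86.  -0.  82.  55.] [-38.  19.  94.  -0.  67.  55.]
jar [ 0.434 -0.374] [-11. -15. 112.  -0.  83.  86.] [-11.  -5. 123.  -0.  63.  86.]
jar [ 0.434 -0.374] [-46.  -4. 102.  -0.  81.  47.] [-46.   6. 111.  -0.  63.  47.]
bottle [ 0.506 -0.378] [ -3.  -4. 103.  -0.  82.   4.] [ -3.   6. 113.  -0.  62.   4.]
bottle [ 0.506 -0.378] [-42.   4.  95.  -0.  81.  51.] [-42.  13. 104.  -0.  63.  51.]
grip 0.0526 30.0 t 5.3
lift 0.052 30.0 t 6.3
down True -0.0002 t 8.7
end t 10.5
```

View pics/s1.png

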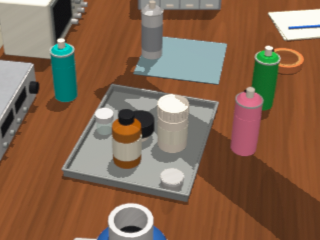

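The can stands upright at the far left end of the mat (crop pixel 151,35), and nothing else has moved. Next come the jar and the bottle.

Run:
```python
from h import *
for n in("jar","bottle"):
    a,z,d,b=OBJ[n]; pick(a,z,d); place(b,z,MY+90)
sleep(.3)
for n in("top","side"):
    c=camera(n); cv2.imwrite(f"pics/{n}2.png",c["img"]); q,_=pts(c)
    m=(q[:,2]>.046)&(q[:,2]<.064)&(np.hypot(q[:,0]-.554,q[:,1]+.0514)<.045); ce,r=cv2.minEnclosingCircle(q[m,:2].astype(np.float32)); print("stop",np.round(ce,4),round(r,4),np.round(np.median(q[m],0),4))
```

```text
grip 0.0615 30.0 t 13.5
lift 0.0614 30.0 t 14.6
down True -0.0001 t 17.3
grip 0.0578 30.0 t 22.4
lift 0.0576 30.0 t 23.5
down True -0.0001 t 26.5
stop [ 0.5553 -0.0514] 0.0305 [ 0.5536 -0.0509  0.0557]
stop [ 0.5541 -0.0495] 0.0319 [ 0.5521 -0.0451  0.0539]
```

View pics/side2.png

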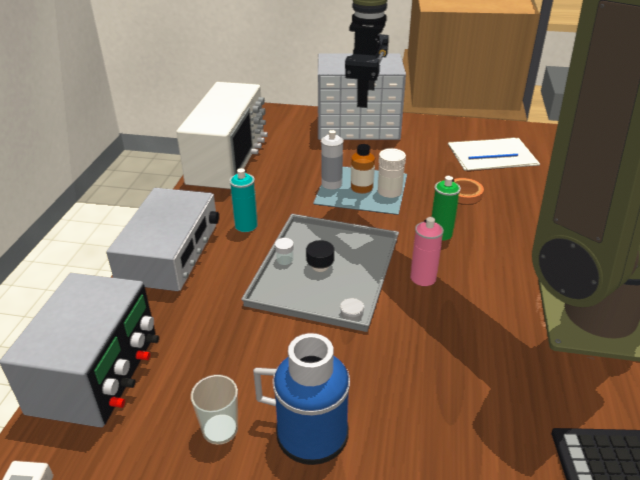

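The side view shows the can (332,160), bottle (362,170) and jar (392,173) upright on the mat. The stopper stands free at (320,256) in the tray. Now the stopper goes into the dewar.

Run:
```python
from h import *
pick((.5543,-.0512),.049,90+TY,hi=.46)
D=(.4943,.347); Rm=ori(D,.46,90)
movep([*D,.46],Rm)
move_straight([*D,.215+G+.024],vel=.15)   # plug end just above the rim
hit=move_straight([*D,.215+G-.003],vel=.03,contact_N=6)
s=read_state(); say("down",hit,np.round(s["position"]-np.array([*D,.215+G]),4),np.round(s["contact_force"],1),round(s["finger_gap"],4))
```

```text
grip 0.059 30.0 t 31.9
lift 0.0588 30.0 t 33.3
down True [-0.0001 -0.      0.    ] [-0.3 -0.8  2.7] 0.0588 t 36.7
```

Run:
```python
from h import *
gripper_to(.08); D=(.4943,.347); move_straight([*D,.46],vel=.15); movep([.5,.1,.46],R(90)); sleep(.2)
c=camera("side"); cv2.imwrite("pics/s3.png",cv2.resize(c["img"][320:470,180:380],None,fx=3,fy=3))
for n in("top","side"):
    c=camera(n); q,_=pts(c); m=(q[:,2]>.205)&(q[:,2]<.235)&(np.hypot(q[:,0]-.494,q[:,1]-.347)<.06)
    ce,r=cv2.minEnclosingCircle(q[m,:2].astype(np.float32)); print(np.round(ce,4),round(r,4),np.round(np.percentile(q[m,2],[50,98]),4))
say("")
```

```text
[0.4941 0.3464] 0.0306 [0.2214 0.2245]
[0.4938 0.3474] 0.0316 [0.2202 0.2226]
 t 39.3
```

View pics/s3.png

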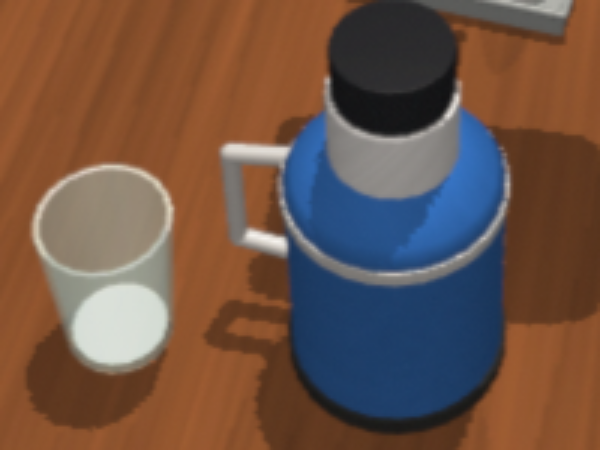

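The stopper head sits flat on the neck rim (crop pixel 393,75). Its top is at z = 0.220–0.221, so it is fully home. Now the containers go back, in the order jar, bottle, can.

Run:
```python
from h import *
gripper_to(.095)
for n in("jar","bottle","can"):
    a,z,d,b=OBJ[n]; pick(b,z,MY+90); place(a,z,d)
movep([.35,-.35,.46],R(0)); sleep(.5)
from scipy.optimize import least_squares
P=[]
for n in("top","side"):
    c=camera(n); P.append(pts(c)[0]); cv2.imwrite(f"pics/{n}4.png",c["img"])
q0=np.vstack(P)
for n,x0,r,z0,z1 in(("can",[.5472,-.1186],.0265,.05,.122),("jar",[.4844,-.0424],.031,.03,.106),("bottle",[.5671,.0235],.029,.015,.085)):
    q=q0[(q0[:,2]>z0)&(q0[:,2]<z1)]; d=np.hypot(*(q[:,:2]-x0).T); q=q[(d>r-.012)&(d<r+.009)]
    s=least_squares(lambda x:np.hypot(*(q[:,:2]-x).T)-r,x0,loss="soft_l1",f_scale=.002); print(n,np.round(s.x-x0,4))
say("")
```

```text
grip 0.0613 30.0 t 43.5
lift 0.0618 30.0 t 44.6
down True -0.0001 t 47.3
grip 0.0579 30.0 t 52.1
lift 0.0577 30.0 t 53.2
down True -0.0002 t 56.2
grip 0.0524 30.0 t 61.3
lift 0.0521 30.0 t 62.2
down True -0.0002 t 64.7
can [0.0004 0.0004]
jar [ 0.0007 -0.0006]
bottle [-0.0001  0.0004]
 t 68.2
```

View pics/side4.png

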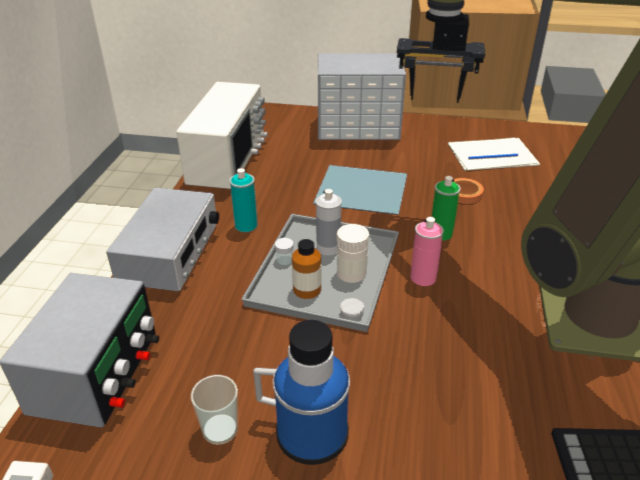

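The side view shows all three containers upright in the tray: can (328,222), jar (352,254), bottle (306,270). Each is within 1 mm of its start. The stopper is home at (311,342), and the pot, tin and beaker are undisturbed.

```bash
python3 -c "
from cell import *
print(job_done())"
```

```text
the job is handed in; nothing more can be done
None
```

The job is handed in at about 68 s: the stopper is fully home in the dewar, and the bottle, can and jar stand upright in the tray within 1 mm of where they started, by camera measurement.

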